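Relamp a microscope lamphouse: push, quarter turn, hold home

ROBOT

A 6-joint arm with a two-finger parallel gripper is mounted at the origin on the work surface. World frame = base frame: x ahead of the robot, y to its left, z up, the work surface at z = 0. Lengths are in m, angles in rad, forces in N, time in s.
With the tool pointing down it reaches from about 0.4 to 0.825 m from the base axis. Payload 7 kg.
Tool frame: the origin (TCP) lies at the very end of the fingers, on their centre line; the grasp point (between the pads) lies 19 mm behind it; z points along the fingers, y is the direction in which the jaws open and shut (so a half turn about z gives the same grasp; the last joint's range is limited). The gripper opens to 88 mm and grips with 3 to 60 N. Pads are 19 mm wide; open, the fingers measure 130 mm over their backs; the gripper's body (78 mm by 193 mm) begins 47 mm behind the grasp point.
Start: joints at [1.539, 0.359, 0.012, 0, -1.224, -0.288], TCP at [0.212, 0.641, 0.227] pointing down, gripper open.
Joint ranges: [-3.07, 3.07], [-1.43, 2.12], [-1.02, 1.25], [-3.03, 1.67], [-3.05, -0], [-3.03, 3.03]. Speed limits (rad/s): [2.39, 2.39, 3.01, 3.14, 3.14, 3.14].

INTERFACE

Orientations are given as [roll, pitch, yaw] about the fixed x, y, z axes, in that order (R = Rz(yaw) Ry(pitch) Rx(roll)).
In Python, from station import arm, eyes, job, outline_of gives the robot as it stands.
- The arm moves only by the tool apply_moves, never from a script. Its argument "moves" is a list of rows, each a list of 5 numbers: the opening, from -1 (shut) to 1 (fully open), then the shift along the tool's x, y, z in m, then the turn about the tool's z in rad. A call has 1 to 12 rows; each row shifts and turns the commanded pose from where the row before left it, along the tool's axes as they then stand; what a row does not reach is not made up. A row lasts 1/12 s, in which the tool goes at most 41.7 mm and 7.16 degrees, less where a joint would pass 70% of its speed; a pose out of reach is approached as far as the arm can. A call with a gripper value outside its range is refused whole. The fingers move at their own pace and stop on an object; "newtons" is the grip in N (left out, the last holds). Time passes only in rows, so rows that do not move let the fingers close. It gives the time, the measured TCP pose, the force and the opening at its end, in the units of the state.
- arm.get_state(): the state, without advancing time (a new reading comes with each control period).
- eyes.grab_frame(name): name is "scene" or "top"; returns a dict with "color" (420x560x3 uint8, red, green, blue), "z_map" (420x560 float32, m along the optical axis (not along the pixel's ray), 0 where there is no reading), "camera_matrix" (3x3 intrinsics, pixels), "k1" (the pictures are not rectified: a ray, as slopes to the right and down, at radius r is drawn at 1 + k1 r^2 times it, then the intrinsics apply), "extrinsics" (4x4, takes a point from camera to world coordinates). Camera axes: x right, y up, looking along -z (the intrinsics and any distortion apply to the point x, -y, -z); pixel columns grow to the right and rows downward; lengths in m; the calibration is good to about 2 mm. A picture is of the moment at which its call begins.
- job.job_done(): hands the job in, once; it reports no verdict.
Trained networks look in a picture, given as the dict that the camera call returned (one of the last four; its "shot" number tells which), for a name from the list of things; names that differ only in an ending like _2 or _b are one class to them, and where a whole thing is asked for, a point or a joint stands for the part that bears it (a point fixed in the world has none). Each returns a list of dicts, best first, with "score" (0 to 1); they miss things now and then, are a little off and sometimes report something else, mostly with a low value. They report only what shows in the picture. A call takes as long as a camera call. They do not tell look-alikes from the thing itself.
- outline_of(label, picture): "region" (420x560 bool, what is visible of it) and "extent" ([left, top, right, bottom] in pixels, round what is visible of it).
The state is a dict: "t": time; "q": joint angles; "qd": joint speeds; "joint_efforts": joint torques, N m; "eef_pos": TCP position; "ee_rot": TCP orientation; "force": force on the tool from outside, world axes, zero at the start; "moment": the same for the moment, N m; "width": finger opening in m.
Only numpy, scipy, OpenCV 4.12 (cv2) and the standard library are available. Lean on these libraries where they do the work, as an engineer would, in place of code of your own. Each camera call takes 0.05 s, during which the arm holds its last target.

TASK

Fit the LED lamp unit (the one with the oblong finned heat sink, standing in the accessory block) into the spring-loaded bayonet socket on top of the microscope lamphouse: lift it out of the block, enter its two side pins through the two entry slots, push it in against the spring and twist it clockwise, seen from above, about a quarter turn up to its stop. Finish while holding it there, still gripped, turned to the stop and pressed fully home with its flange flush on the socket ring, so that a colleague can tighten the clamp screw. Do not force it, and leave the plug and eyepiece in the block and the other things on the bench where they are.

Things in the scene. Friction and masses are not known exactly. Their poses are not given: they have to be found in the camera images.
- lamp_grip (a point): LED lamp unit, 0.18 kg, upright in a hole of the block, lens down. Its grip is an oblong dark finned heat sink, 44 mm long (x), 26 wide (y), 42 high; take it across the 26 mm. Directly below: a round flange 60 mm across, 4 thick. This point: centre of the heat sink, on the lamp's axis, 25 mm above the flange's underside. x: along the heat sink's long sides; half a turn makes no difference. z: up.
- lamp_flange (a point): centre of the underside of the lamp's flange, 25 mm below lamp_grip, same axes; 50 mm above the bench while in the block. Below it: a barrel 37 mm across, 20 long, with chamfered end, then a clear lens 18 across, 12 long.
- lamp_pins (a point): the lamp's two round steel bayonet pins, 6 mm thick: they stick out of the barrel along +x and -x (in line with the heat sink's long sides), each reaching 25 mm from the axis. This point: on the axis at the pins' height, 12 mm below the flange's underside; same axes as lamp_grip.
- socket_entry (a point): bayonet socket: aluminium ring, 66 mm across, on top of the lamphouse. This point: centre of the ring's flat face, 132 mm above the bench. z: up; x: towards one of two entry slots for the pins (other one at -x), 10 mm wide, reaching 27 mm from the axis. Bore 40 mm across. Under the 4.5 mm thick lip is a groove; once the flange is less than 4.5 mm above the face the pins are in it and can turn.
- socket_home (a point): same point as socket_entry, but x along the pins' line when the lamp is turned to its stop: socket_entry turned 80 degrees (1.4 rad) clockwise seen from above (negative about z). There is a hard stop; turning the other way is blocked. The turned lamp does not latch: let go, the spring lifts it 4.5 mm, pins against the lip.
- lamphouse: white ribbed box, 105 mm square, standing socket up, fixed in a steel stand (160 x 150 mm); ring face 132 mm high; origin on the bench under the socket's axis. Spring contact studs in the socket meet the barrel's end when the flange is 8 mm above the ring's face and push up with 4 N, rising evenly to 10 N with the flange flush on the face, its hard stop. A clamp screw is at the ring's side.
- block: grey plastic accessory block, fixed, 85 mm (x) by 250 (y) by 50 high; origin in the centre of its underside. Two holes of 54 mm diameter at y = -80 and +80 mm (lamp unit in one, with about 1.5 mm play; plug in the other) and one of 33 mm in the middle, all 42 mm deep.
- plug: bystander: the socket's black dust plug in the other large hole of the block: round flange 60 mm across, small round knob 28 mm across, top 28 mm above the block; origin at its flange's underside.
- eyepiece: bystander: eyepiece in the middle hole of the block, black round head 41 mm across, 34 mm high; origin at the head's underside, on the block's top.
- slidebox_mid (a point): bystander: centre of a closed white slide box, 85 x 190 x 32 mm, on the bench.
- oil_mid (a point): bystander: middle of a small amber oil bottle, 32 mm across and 60 mm high, on the bench.
Not all that is in view belongs to the job. Leave any orange or red look-alike of the part that bears lamp_grip alone.

How it is judged:
On the way, in this order (a step that is already met when the one before it is completed fails the run):
1. the lamp unit is lifted out of the block in the fingers (height (world z) of lamp_flange above 0.085 m and contact force between the fingers and lamp above 1 N), for 0.1 s.
2. the lamp's pins are pushed through the entry slots, below the lip (z of lamp_flange in the frame of socket_entry below 0.005 m and horizontal distance between lamp_flange and socket_entry below 0.004 m and angle between the x axis of lamp_flange and the x axis of socket_entry, either way round below 0.35 rad).
At the end, for the whole second after the job is handed in: The lamp unit is in the socket, upright and at rest, its flange no more than 2 mm off the ring's face, its pins within 0.17 rad (10 degrees) of the stop, and the fingers still grip it (more than 3 N), pressing it home against the spring (z of lamp_flange in the frame of socket_home below 0.002 m and horizontal distance between lamp_flange and socket_home below 0.004 m and angle between the x axis of lamp_flange and the x axis of socket_home, either way round below 0.17 rad and angle between lamp_flange's own z axis and vertical below 0.06 rad and contact force between the fingers and lamp above 3 N and linear speed of lamp below 0.01 m/s); the arm keeps its last pose, push and grip.
It fails at once if the lamp is forced: more than 200 N of contact force in all between lamp unit and lamphouse (contact force between lamp and lamphouse above 200 N).
It fails at once if the plug, the eyepiece, the slide box or the oil bottle is displaced by more than 20 mm (distance of any of plug, eyepiece, slidebox_mid, oil_mid from where it was at the start of the episode above 0.02 m).
It also fails if it takes over 42 s, if anything falls off the work surface, if the arm or the gripper's body presses on something with over 40 N, if the wrist force passes 120 N, or if a joint passes its speed limit or range.

## Working session

There is one attempt and no reset: what is moved stays moved. The work goes in short steps, Python scripts to look and compute and a tool call to move; the robot and the scene stay as the last step left them, time stands still between calls to the robot, and variables do not carry over. Pictures are saved under pics/ and viewed, and the job is handed in when it is done.

Besides the shell and the picture viewer there is one more tool, called after "Request:" by a JSON object that holds its "op" and its "data". apply_moves: Moves the arm, as the interface text tells. Its arguments: {"type":"object","properties":{"moves":{"type":"array","items":{"type":"array","items":{"type":"number"}}},"newtons":{"type":"number"}},"required":["moves"]}

```bash
ls; mkdir -p pics
cat > h.py <<'E'
import numpy as np, cv2, pickle
def rays(f,uv):
    K=np.array(f["camera_matrix"]);k1=f["k1"]
    uv=np.atleast_2d(uv).astype(float)
    xd=(uv[:,0]-K[0,2])/K[0,0]; yd=(uv[:,1]-K[1,2])/K[1,1]
    x,y=xd.copy(),yd.copy()
    for _ in range(30):
        s=1+k1*(x*x+y*y); x=xd/s;y=yd/s
    return np.c_[x,-y,-np.ones_like(x)]
def cloud(f):
    z=f["z_map"];h,w=z.shape
    vv,uu=np.mgrid[:h,:w]
    r=rays(f,np.c_[uu.ravel(),vv.ravel()])*z.ravel()[:,None]
    E=np.array(f["extrinsics"])
    P=r@E[:3,:3].T+E[:3,3]
    P[z.ravel()<=0]=np.nan
    return P.reshape(h,w,3)
def proj(f,P):
    E=np.array(f["extrinsics"]);K=np.array(f["camera_matrix"])
    c=(np.atleast_2d(P)-E[:3,3])@E[:3,:3]
    x=c[:,0]/-c[:,2];y=-c[:,1]/-c[:,2];s=1+f["k1"]*(x*x+y*y)
    return np.c_[K[0,0]*x*s+K[0,2],K[1,1]*y*s+K[1,2]]
def at_z(f,uv,z):
    E=np.array(f["extrinsics"]);r=rays(f,uv)@E[:3,:3].T
    t=(z-E[2,3])/r[:,2]
    return E[:3,3]+r*t[:,None]
E
python3 - <<'E'
from station import arm,eyes,job,outline_of
from h import *
print(arm.get_state())
for n in("scene","top"):
    f=eyes.grab_frame(n);pickle.dump(f,open(f"f_{n}0.pkl","wb"))
    print(n,f["camera_matrix"],f["k1"],f["extrinsics"],f["shot"])
    cv2.imwrite(f"pics/{n}0.png",f["color"][:,:,::-1])
    P=cloud(f)
    for l in("lamp_grip","lamphouse","block","plug","eyepiece","slidebox_mid","oil_mid"):
        for d in outline_of(l,f)[:4]:
            m=d["region"]; q=P[m]; 
            print(l,round(d["score"],2),[int(e) for e in d["extent"]],m.sum(),np.round(np.nanmedian(q,0),3),np.round(np.nanpercentile(q[:,2],98),3))
E
```

```text
pics
{'t': 0.0, 'q': array([ 1.53912922e+00,  3.59364724e-01,  1.10763615e-02, -3.23747261e-04,
       -1.22408354e+00, -2.88113638e-01]), 'qd': array([ 0.00082121,  0.00162569, -0.00038837, -0.0001141 , -0.00080171,
       -0.00075709]), 'joint_efforts': array([ 1.67765702e-04, -5.82711446e+01,  2.93071425e+01,  6.99704468e+00,
        7.23727353e-03, -1.47802734e-04]), 'eef_pos': array([0.21206505, 0.64032495, 0.22564938]), 'ee_rot': array([ 3.13999554e+00, -1.55929097e-04, -3.19890868e-01]), 'force': array([ 0.72629173,  0.43493307, -0.13075905]), 'moment': array([-0.03865802,  0.04132025,  0.017592  ]), 'width': 0.08771221710424354}
scene [[389.63663986   0.         279.81876401]
 [  0.         389.63663986 205.40986065]
 [  0.           0.           1.        ]] 0.03717218111698865 [[-0.34638775 -0.75687795  0.55421233  1.02137955]
 [ 0.93793396 -0.26860404  0.2193895   0.22967037]
 [-0.0171874   0.5958084   0.80294268  0.69182781]
 [ 0.          0.          0.          1.        ]] 1
lamp_grip 0.97 [306, 282, 345, 325] 1029 [0.742 0.202 0.035] 0.055
lamp_grip 0.78 [361, 219, 39
[... 750 characters left out ...]
42]
 [ 0.02158304  0.17314928  0.98465908  1.2049672 ]
 [ 0.          0.          0.          1.        ]] 2
lamp_grip 0.92 [138, 213, 168, 232] 464 [0.618 0.406 0.037] 0.054
lamp_grip 0.89 [219, 168, 243, 190] 445 [0.735 0.2   0.037] 0.056
lamp_grip 0.58 [193, 217, 217, 241] 403 [0.593 0.258 0.079] 0.1
lamphouse 0.84 [328, 206, 393, 273] 3170 [ 0.564 -0.137  0.117] 0.134
block 0.88 [190, 212, 288, 268] 2003 [0.572 0.182 0.05 ] 0.055
plug 0.62 [252, 235, 280, 252] 385 [0.556 0.108 0.055] 0.081
eyepiece 0.61 [225, 229, 244, 246] 201 [0.573 0.182 0.083] 0.089
slidebox_mid 0.63 [267, 163, 336, 200] 2157 [0.73  0.004 0.032] 0.037
oil_mid 0.59 [375, 174, 387, 190] 151 [ 0.725 -0.207  0.037] 0.064
```

Run:
```python
from h import *
fs,ft=[pickle.load(open(f"f_{n}0.pkl","rb"))["color"][:,:,::-1] for n in("scene","top")]
a=cv2.resize(fs[190:320,270:400],(780,780))[:590]
cv2.imwrite("pics/c1.png",cv2.resize(fs[170:330,270:490],(800,582),interpolation=3))
cv2.imwrite("pics/c2.png",cv2.resize(ft[190:290,180:300],(720,600),interpolation=3))
cv2.imwrite("pics/c3.png",cv2.resize(ft[195:285,320:410],(600,600),interpolation=3))
cv2.imwrite("pics/c4.png",cv2.resize(fs[120:240,130:250],(600,600),interpolation=3))
```

```text
(no output)
```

View pics/scene0.png

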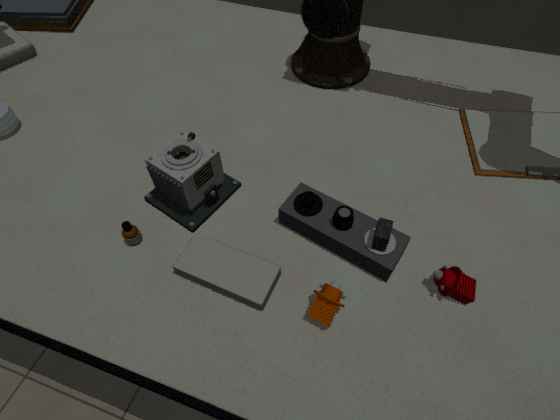

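View pics/top0.png

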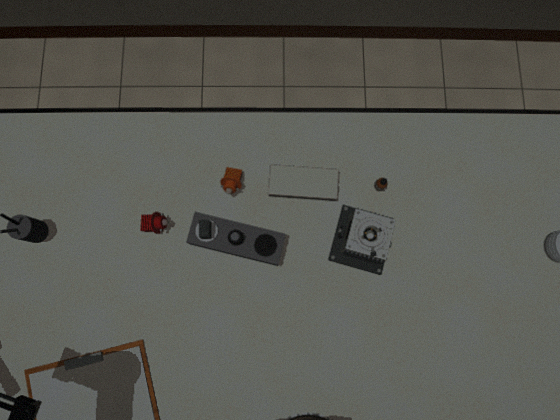

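```bash
sleep 1
```

```text
(no output)
```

View pics/c1.png

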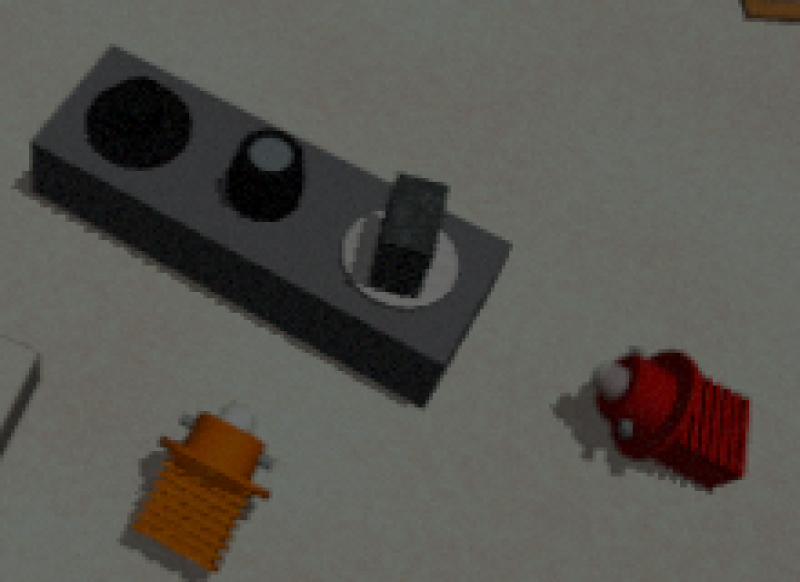

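View pics/c2.png

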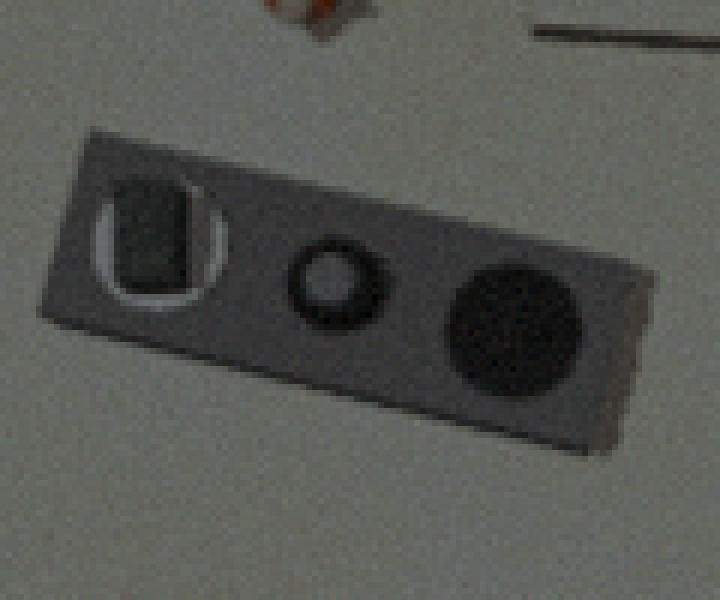

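View pics/c3.png

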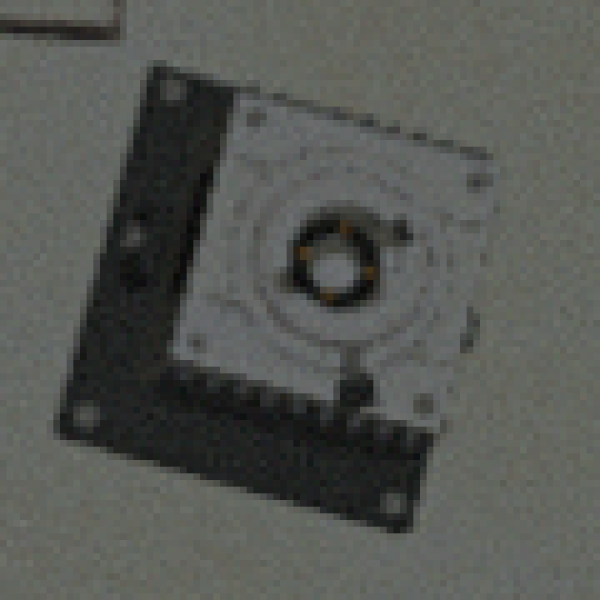

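View pics/c4.png

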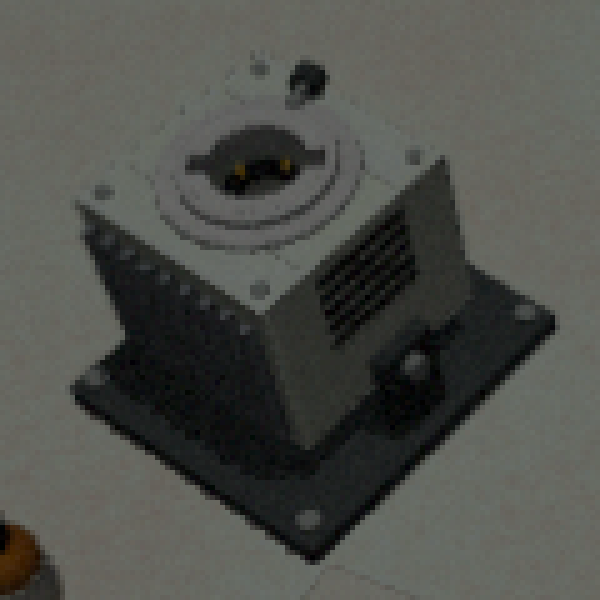

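The candidates for the lamp in the scene picture are:
- Dark finned unit in the block at about (379,240). Its heat sink is dark and oblong, it sits on a light flange and it stands upright, so this is the one meant.
- Orange look-alike at (325,303), lying on the bench.
- Red look-alike at (455,283), lying on the bench.

The enlarged crop confirms the choice. The socket is at about (181,153) in the scene view and (370,234) in the top view. Next I rectify the images to measure the positions.

```bash
cat > ortho.py <<'E'
from h import *
def ortho(f,c,z,half=.045,res=.00025):
    n=int(2*half/res); g=(np.arange(n)+.5)*res-half
    # rows: x decreasing (up=+x), cols: y decreasing (right = -y)
    X=c[0]-g[:,None]+0*g[None]; Y=c[1]-g[None]+0*g[:,None]
    uv=proj(f,np.c_[X.ravel(),Y.ravel(),np.full(X.size,z)]).astype(np.float32)
    return cv2.remap(f["color"],uv[:,0].reshape(n,n),uv[:,1].reshape(n,n),cv2.INTER_CUBIC)[:,:,::-1]
E
python3 - <<'E'
from ortho import *
ims=[]
for n in("scene","top"):
    f=pickle.load(open(f"f_{n}0.pkl","rb"));P=cloud(f)
    # block top plane fit
    from station import outline_of
    fs=f
    z=P[...,2]
    for nm,box,lo,hi in (("lamptop",(0.54,.66,.2,.32),.088,.105),("housetop",(.45,.7,-.25,0),.126,.145),("blocktop",(.45,.7,.0,.4),.044,.058),("plugtop",(.5,.62,.07,.15),.07,.09)):
        m=(P[...,0]>box[0])&(P[...,0]<box[1])&(P[...,1]>box[2])&(P[...,1]<box[3])&(z>lo)&(z<hi)
        q=P[m]; r=cv2.minAreaRect(q[:,:2].astype(np.float32)*1000)
        print(n,nm,m.sum(),np.round(q.mean(0),4),np.round(np.median(z[m]),4),r)
    ims.append(np.hstack([cv2.resize(ortho(f,(.565,-.135),.132),(400,400)) if 0 else ortho(f,(.57,-.135),.132),ortho(f,(.59,.26),.096)]))
cv2.imwrite("pics/o1.png",np.vstack(ims)[:, :]) 
im=cv2.resize(np.vstack(ims),(590,590));im=cv2.convertScaleAbs(im,alpha=1.8)
cv2.imwrite("pics/o1.png",im)
E
```

```text
scene lamptop 328 [0.5974 0.2628 0.0952] 0.0956 ((595.50146484375, 262.7831115722656), (46.560447692871094, 25.695323944091797), 0.7839370965957642)
scene housetop 764 [ 0.5768 -0.1538  0.1295] 0.1298 ((575.6034545898438, -156.052978515625), (82.11238098144531, 109.2841796875), 79.30828857421875)
scene blocktop 3996 [0.5861 0.1978 0.0503] 0.05 ((621.711181640625, 222.05783081054688), (347.8708190917969, 158.9562225341797), 75.68025970458984)
scene plugtop 146 [0.5588 0.1071 0.0769] 0.0773 ((557.6893920898438, 106.5950927734375), (27.035429000854492, 26.83075714111328), 39.16844177246094)
top lamptop 186 [0.5948 0.2622 0.0963] 0.0964 ((595.0386962890625, 262.3129577636719), (42.00239944458008, 26.90379524230957), 0.4605870246887207)
top housetop 838 [ 0.5738 -0.1539  0.1298] 0.1293 ((575.0419311523438, -153.822021484375), (104.54537963867188, 104.18128967285156), 73.36166381835938)
top blocktop 2591 [0.5759 0.1863 0.0509] 0.0508 ((623.5889892578125, 222.44097900390625), (346.3787841796875, 158.39120483398438), 75.94192504882812)
top plugtop 89 [0.5568 0.1066 0.0784] 0.0785 ((556.6732788085938, 107.54227447509766), (23.6097354888916, 25.850238800048828), 1.9466384649276733)
```

View pics/o1.png

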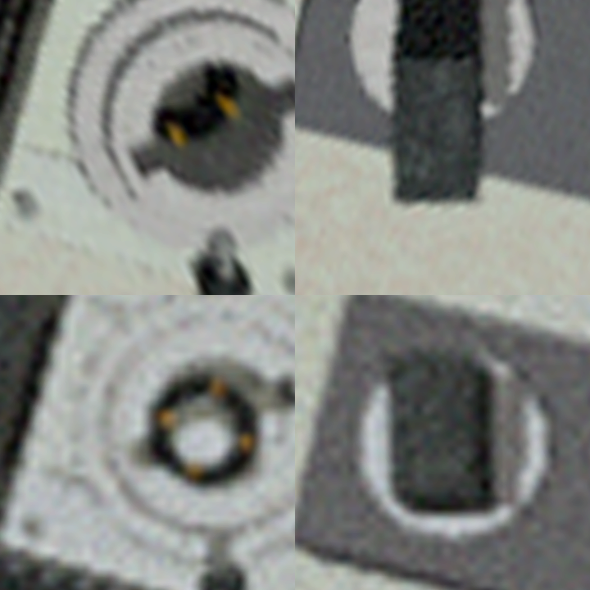

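```bash
cat > fit.py <<'E'
from ortho import *
from scipy.optimize import minimize, differential_evolution
def bay(n=400):
    # polygon outline of bore+slots via dense mask contour, with outward normal bands
    r=.0001;N=700;g=(np.arange(N)-N/2)*r
    X,Y=np.meshgrid(g,g,indexing='ij')
    return X,Y,((np.hypot(X,Y)<.020)|((abs(X)<.027)&(abs(Y)<.005)))
X,Y,M=bay()
def band(M,d0,d1):
    k=lambda d:cv2.getStructuringElement(cv2.MORPH_ELLIPSE,(2*d+1,2*d+1))
    m=M.astype(np.uint8)
    return m
D_out=cv2.distanceTransform((~M).astype(np.uint8),cv2.DIST_L2,5)*.1
D_in=cv2.distanceTransform(M.astype(np.uint8),cv2.DIST_L2,5)*.1
rng=np.random.default_rng(0)
def pts(mask,n=4000):
    i=np.argwhere(mask);i=i[rng.permutation(len(i))[:n]]
    return np.c_[X[i[:,0],i[:,1]],Y[i[:,0],i[:,1]]]
po=pts((D_out>.5)&(D_out<3.)); pi=pts((D_in>.5)&(D_in<3.))
def samp(f,G,p,q,z):
    c,s=np.cos(p[2]),np.sin(p[2])
    W=np.c_[p[0]+c*q[:,0]-s*q[:,1],p[1]+s*q[:,0]+c*q[:,1],np.full(len(q),z)]
    uv=proj(f,W).astype(np.float32)
    return cv2.remap(G,uv[:,0],uv[:,1],cv2.INTER_LINEAR).ravel()
def cost(p,f,G,z=.132):
    a=samp(f,G,p,po,z);b=samp(f,G,p,pi,z)
    return -(a.mean()-b.mean())/np.sqrt(a.var()+b.var()+1)
if __name__=="__main__":
  for n in("scene","top"):
    f=pickle.load(open(f"f_{n}0.pkl","rb"));G=f["color"].mean(2).astype(np.float32)
    for z in(.132,.1275):
      best=differential_evolution(cost,[(.53,.61),(-.18,-.10),(-2.6,.5)],args=(f,G,z),seed=1,maxiter=60,popsize=20)
      print(n,z,np.round(best.x,4),np.degrees(best.x[2]),best.fun)
      if z==.132:
        p=best.x;c,s=np.cos(p[2]),np.sin(p[2])
        cn,_=cv2.findContours(M.astype(np.uint8),cv2.RETR_EXTERNAL,cv2.CHAIN_APPROX_NONE)
        q=cn[0][:,0,::-1]*.0001-.035
        W=np.c_[p[0]+c*q[:,0]-s*q[:,1],p[1]+s*q[:,0]+c*q[:,1],np.full(len(q),z)]
        uv=proj(f,W); o=proj(f,[[p[0],p[1],z]])[0]
        x0,y0=int(o[0])-25,int(o[1])-25
        im=cv2.resize(f["color"][y0:y0+50,x0:x0+50,::-1],(400,400),interpolation=cv2.INTER_CUBIC);im=cv2.convertScaleAbs(im,alpha=1.8)
        cv2.polylines(im,[np.int32((uv-[x0,y0]+.5)*8)],True,(0,0,255),1)
        cv2.imwrite(f"pics/fit_{n}.png",im)
  a=cv2.imread("pics/fit_scene.png");b=cv2.imread("pics/fit_top.png");cv2.imwrite("pics/fit.png",np.hstack([a,b]))
E
python3 fit.py
```

```text
scene 0.132 [ 0.576  -0.1562 -1.1559] -66.22614385284854 -3.36309552192688
scene 0.1275 [ 0.5724 -0.1593 -1.157 ] -66.2922795234579 -3.2561567
top 0.132 [ 0.5753 -0.1553 -1.1652] -66.76027844876445 -1.6712011
top 0.1275 [ 0.5759 -0.1561 -1.1657] -66.78898340292483 -1.6559062
```

View pics/fit.png

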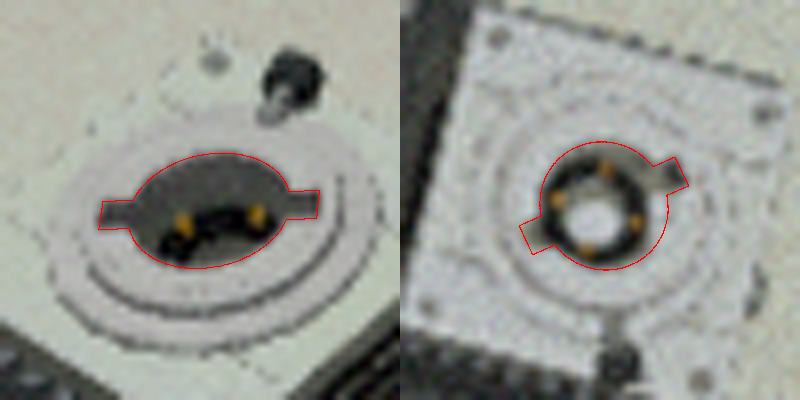

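The contours overlay well and the two cameras agree. Socket is at (0.5757, -0.1557) with slot yaw about -66.4°. Lamp is at (0.595, 0.2625) with yaw about 0.6°. I'll open the jaws only about 50 mm, since the eyepiece is close to them, and approach high.

Request:
{"op": "apply_moves", "data": {"moves": [[0.15,0,0,0,-0.11],[0.15,0,0,0,-0.11],[0.15,0,0,0,-0.11],[0.15,0.027,0.027,0,0],[0.15,0.027,0.027,0,0],[0.15,0.027,0.027,0,0],[0.15,0.027,0.027,0,0],[0.15,0.027,0.027,0,0],[0.15,0.027,0.027,0,0],[0.15,0.027,0.027,0,0],[0.15,0.027,0.027,0,0],[0.15,0.027,0.027,0,0]], "newtons": 40}}

```text
t: 1.8
eef_pos: [0.4587, 0.3988, 0.2269]
ee_rot: [-3.141, -0.0, 0.01]
force: [0.9, -0.7, -0.5]
width: 0.0505
```

Request:
{"op": "apply_moves", "data": {"moves": [[0.15,0.027,0.027,0,0],[0.15,0.027,0.027,0,0],[0.15,0.027,0.027,0,0],[0.15,0.027,0.027,0,0],[0.15,0.027,0.027,0,0],[0.15,0,0,0,0],[0.15,0,0,0,0],[0.15,0,0,0,0]]}}

```text
t: 2.47
eef_pos: [0.5941, 0.2663, 0.2263]
ee_rot: [3.142, 0.0, 0.009]
force: [-0.4, 0.7, -0.3]
width: 0.0507
```

Request:
{"op": "apply_moves", "data": {"moves": [[0.15,0.001,0.004,0.02,0],[0.15,0,0,0.03,0],[0.15,0,0,0.03,0],[0.15,0,0,0.016,0],[0.15,0,0,0.0,0],[0.15,0,0,0.0,0]]}}

```text
t: 2.97
eef_pos: [0.5943, 0.2635, 0.1304]
ee_rot: [3.14, 0.001, 0.012]
force: [1.4, -0.1, 1.1]
width: 0.0506
```

Run:
```python
from station import eyes
from ortho import *
ims=[]
for n,c in(("scene",(378,225)),("top",(208,215))):
    f=eyes.grab_frame(n);pickle.dump(f,open(f"f_{n}1.pkl","wb"))
    u,v=c;ims.append(cv2.convertScaleAbs(cv2.resize(f["color"][v-40:v+40,u-40:u+40,::-1],(400,400),interpolation=2),alpha=1.8))
cv2.imwrite("pics/g1.png",np.hstack(ims))
```

```text
(no output)
```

View pics/g1.png

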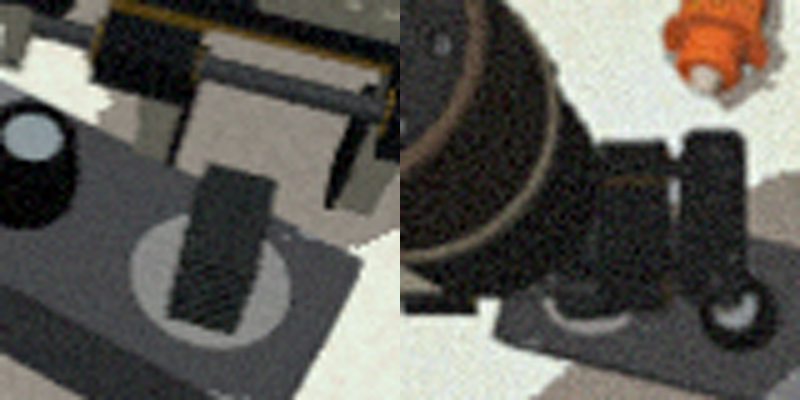

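The scene crop shows the fingers straddling the dark heat sink, with the eyepiece clear of them. Descending and gripping.

Request:
{"op": "apply_moves", "data": {"moves": [[0.15,0,0.001,0.015,0],[0.15,0,0,0.015,0],[0.15,0,0,0.015,0],[0.15,0,0,0.015,0],[0.15,0,0,0.01,0],[0.15,0,0,0,0],[0.15,0,0,0,0]]}}

```text
t: 3.65
eef_pos: [0.5955, 0.262, 0.0614]
ee_rot: [-3.141, -0.001, 0.011]
force: [0.2, -0.9, 1.2]
width: 0.0501
```

Request:
{"op": "apply_moves", "data": {"moves": [[-1,0,0,0,0],[-1,0,0,0,0],[-1,0,0,0,0],[-1,0,0,0,0],[-1,0,0,0,0],[-1,0,0,0,0],[-1,0,0,0,0],[-1,0,0,0,0]], "newtons": 40}}

```text
t: 4.32
eef_pos: [0.5955, 0.262, 0.0612]
ee_rot: [-3.141, -0.001, 0.01]
force: [-1.6, 1.6, 6.2]
width: 0.0261
```

Request:
{"op": "apply_moves", "data": {"moves": [[-1,0,0,-0.01,0],[-1,0,0,-0.02,0],[-1,0,0,-0.03,0],[-1,0,0,-0.03,0],[-1,0,0,-0.03,0],[-1,0,0,-0.03,0],[-1,0,0,0,0],[-1,0,0,0,0],[-1,0,0,0,0]]}}

```text
t: 5.07
eef_pos: [0.5943, 0.2612, 0.2099]
ee_rot: [3.141, 0.001, 0.01]
force: [-0.2, 1.0, -2.7]
width: 0.0256
```

Run:
```python
from station import eyes
from ortho import *
f=eyes.grab_frame("scene");pickle.dump(f,open("f_scene2.pkl","wb"))
cv2.imwrite("pics/g2.png",cv2.convertScaleAbs(cv2.resize(f["color"][120:280,300:460,::-1],(600,600),interpolation=2),alpha=1.8))
```

```text
(no output)
```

View pics/g2.png

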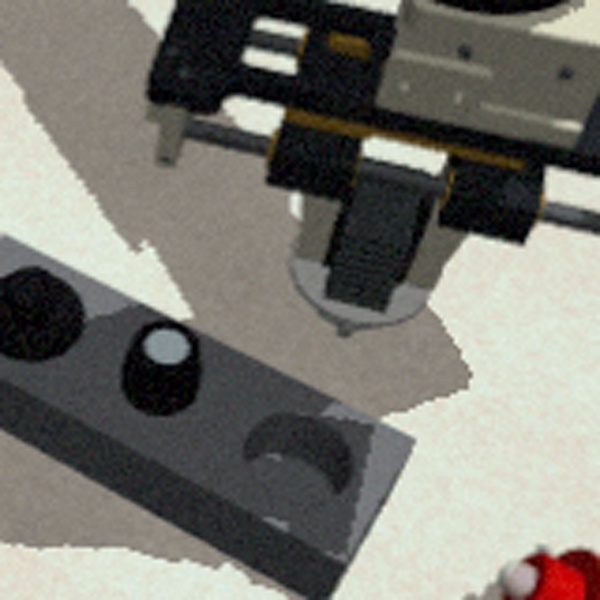

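The lamp is lifted and upright, with the flange and a pin visible at about (345,325) in the crop and the hole empty. Moving over the socket and turning to the slot angle.

Request:
{"op": "apply_moves", "data": {"moves": [[-1,-0.002,0.02,0,0],[-1,-0.002,0.036,0,0],[-1,-0.002,0.038,0,0],[-1,-0.002,0.038,0,0],[-1,-0.002,0.038,0,0],[-1,-0.002,0.038,0,0],[-1,-0.002,0.038,0,0],[-1,-0.002,0.038,0,0],[-1,-0.002,0.038,0,0],[-1,-0.002,0.038,0,0],[-1,-0.002,0.036,0,0],[-1,-0.001,0.02,0,0]]}}

```text
t: 6.12
eef_pos: [0.5745, -0.1581, 0.209]
ee_rot: [3.141, 0.003, 0.008]
force: [0.7, 0.4, -1.9]
width: 0.0255
```

Request:
{"op": "apply_moves", "data": {"moves": [[-1,0,0,0,0.06],[-1,0,0,0,0.11],[-1,0,0,0,0.11],[-1,0,0,0,0.11],[-1,0,0,0,0.11],[-1,0,0,0,0.11],[-1,0,0,0,0.11],[-1,0,0,0,0.11],[-1,0,0,0,0.11],[-1,0,0,0,0.11],[-1,0,0,0,0.119],[-1,0,0,0,0]]}}

```text
t: 7.12
eef_pos: [0.5752, -0.1549, 0.209]
ee_rot: [3.139, 0.001, -1.165]
force: [-0.7, -0.1, -2.3]
width: 0.0256
```

Request:
{"op": "apply_moves", "data": {"moves": [[-1,0,0,0,0],[-1,0,0,0,0],[-1,0,0,0,0]]}}

```text
t: 7.37
eef_pos: [0.576, -0.1547, 0.2101]
ee_rot: [3.141, 0.0, -1.156]
force: [1.2, 0.4, -1.6]
width: 0.0258
```

Run:
```python
from station import eyes,arm
from ortho import *
s=arm.get_state();print(s["q"],s["eef_pos"],s["ee_rot"])
f=eyes.grab_frame("scene");pickle.dump(f,open("f_scene3.pkl","wb"))
cv2.imwrite("pics/g3.png",cv2.convertScaleAbs(cv2.resize(f["color"][60:200,110:250,::-1],(600,600),interpolation=2),alpha=1.8))
f=eyes.grab_frame("top");pickle.dump(f,open("f_top3.pkl","wb"))
cv2.imwrite("pics/g3t.png",cv2.convertScaleAbs(cv2.resize(f["color"][180:300,310:430,::-1],(600,600),interpolation=2),alpha=1.8))
```

```text
[ 6.50425605e-02  2.42365312e-01 -1.91029345e-01 -6.92543031e-05
 -1.13833338e+00  3.49645254e-01] [ 0.57603454 -0.15466292  0.21007347] [ 3.14073885e+00  3.78220394e-04 -1.15613773e+00]
```

View pics/g3.png

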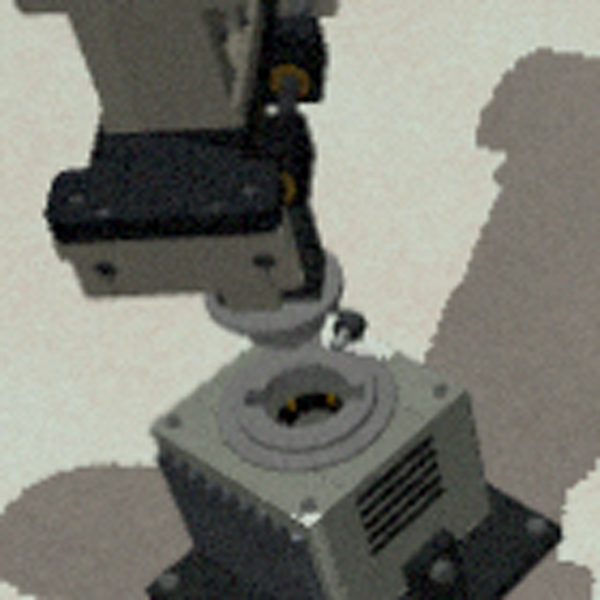

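View pics/g3t.png

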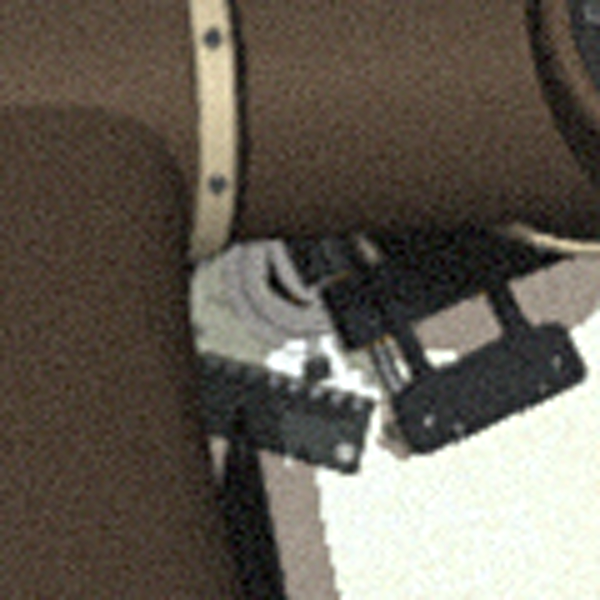

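```bash
cat > ov.py <<'E'
from ortho import *
import sys
def ov(f,T,yaw,zf,out,box,k,ds=((0,0),)):
    u0,v0,u1,v1=box
    im=cv2.convertScaleAbs(cv2.resize(f["color"][v0:v1,u0:u1,::-1],None,fx=k,fy=k,interpolation=cv2.INTER_CUBIC),alpha=1.8)
    t=np.linspace(0,2*np.pi,120)
    def c(r,z,o,col):
        W=np.c_[T[0]+o[0]+r*np.cos(t),T[1]+o[1]+r*np.sin(t),np.full(120,z)]
        cv2.polylines(im,[np.int32((proj(f,W)-[u0,v0]+.5)*k)],True,col,1)
    for o in ds:
        c(.03,zf,o,(0,0,255));c(.03,zf+.004,o,(0,200,255));c(.0185,zf-.02,o,(255,0,0))
    cv2.imwrite(out,im)
if __name__=="__main__":
    f=pickle.load(open("f_scene3.pkl","rb"))
    ov(f,(.576,-.1547),-1.156,.1989,"pics/ov3.png",(145,105,210,165),10)
E
python3 ov.py
```

```text
(no output)
```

View pics/ov3.png

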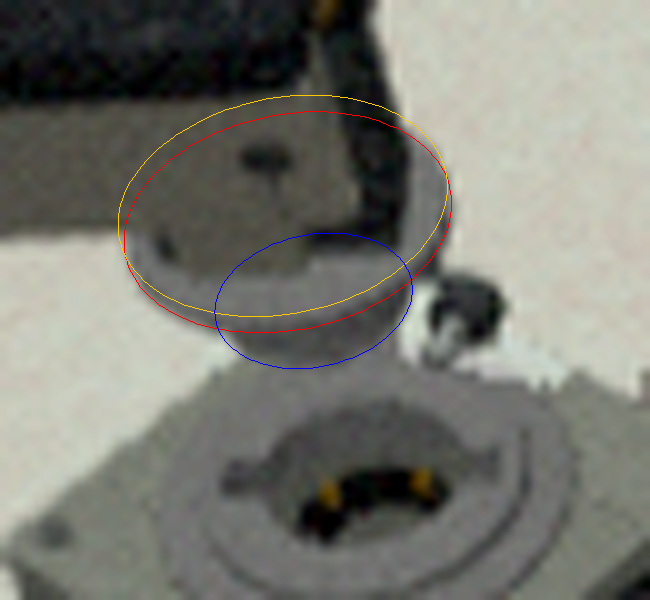

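The predicted flange and barrel outlines fall within about 1 px of the picture, so arm and camera agree. Making a small correction and descending in stages, watching the force.

Request:
{"op": "apply_moves", "data": {"moves": [[-1,0.001,0.0005,0.01,0],[-1,0,0,0.015,0],[-1,0,0,0.01,0],[-1,0,0,0,0],[-1,0,0,0,0],[-1,0,0,0,0]]}}

```text
t: 7.97
eef_pos: [0.5766, -0.1558, 0.1759]
ee_rot: [-3.141, -0.0, -1.158]
force: [0.8, 0.6, -2.3]
width: 0.0257
```

Run:
```python
from station import eyes,arm
from ov import *
s=arm.get_state();T=s["eef_pos"];print(T,s["ee_rot"],s["force"])
f=eyes.grab_frame("scene");pickle.dump(f,open("f_scene4.pkl","wb"))
ov(f,T,0,T[2]-.0112,"pics/ov4.png",(145,115,210,175),10)
```

```text
[ 0.57662522 -0.1558012   0.17589589] [-3.14145862e+00 -4.29857090e-04 -1.15842420e+00] [ 0.84699484  0.58151061 -2.33804174]
```

View pics/ov4.png

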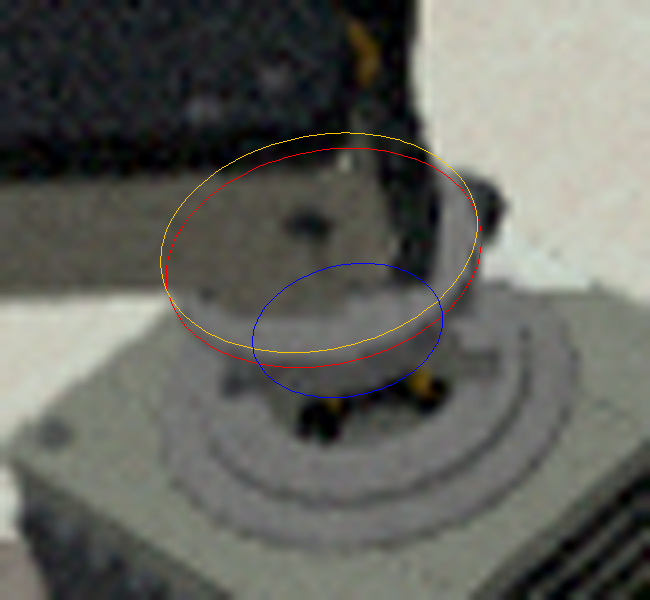

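Request:
{"op": "apply_moves", "data": {"moves": [[-1,0,0.0005,0.005,0],[-1,0,0,0.005,0],[-1,0,0,0.004,0],[-1,0,0,0,0],[-1,0,0,0,0]]}}

```text
t: 8.43
eef_pos: [0.5756, -0.1559, 0.1612]
ee_rot: [3.141, 0.0, -1.159]
force: [-0.4, -0.3, -1.2]
width: 0.0256
```

Request:
{"op": "apply_moves", "data": {"moves": [[-1,0,0,0.002,0],[-1,0,0,0.002,0],[-1,0,0,0.002,0],[-1,0,0,0,0],[-1,0,0,0,0]]}}

```text
t: 8.85
eef_pos: [0.5754, -0.1563, 0.1552]
ee_rot: [3.141, -0.0, -1.159]
force: [-0.9, -5.4, -1.8]
width: 0.0256
```

Request:
{"op": "apply_moves", "data": {"moves": [[-1,0.0005,0.0002,0,0],[-1,0,0,0.001,0],[-1,0,0,0.001,0],[-1,0,0,0,0],[-1,0,0,0,0]]}}

```text
t: 9.27
eef_pos: [0.5757, -0.1565, 0.1534]
ee_rot: [3.141, 0.0, -1.159]
force: [-1.8, -3.5, 0.1]
width: 0.0258
```

Run:
```python
from station import arm
s=arm.get_state();print(s["eef_pos"],s["force"],s["moment"])
```

```text
[ 0.57566141 -0.15649085  0.15343735] [-1.77849561 -3.50023697  0.11800823] [-1.53325537  0.99146415 -0.00414208]
```

Request:
{"op": "apply_moves", "data": {"moves": [[-1,0.0004,0.0004,0,0],[-1,0,0,0.001,0],[-1,0,0,0.001,0],[-1,0,0,0,0],[-1,0,0,0,0]]}}

```text
t: 9.68
eef_pos: [0.5758, -0.1568, 0.1514]
ee_rot: [-3.141, 0.0, -1.159]
force: [-2.3, -1.1, -1.2]
width: 0.0261
```

Request:
{"op": "apply_moves", "data": {"moves": [[-1,0,0,0.001,0],[-1,0,0,0.001,0],[-1,0,0,0.001,0],[-1,0,0,0,0],[-1,0,0,0,0]]}}

```text
t: 10.1
eef_pos: [0.5758, -0.1569, 0.1489]
ee_rot: [-3.141, -0.0, -1.159]
force: [-3.2, 0.6, 5.0]
width: 0.0257
```

Pins are entering, and the upward force matches the spring. Continuing down into the groove.

Request:
{"op": "apply_moves", "data": {"moves": [[-1,0,0.0004,0.001,0],[-1,0,0,0.001,0],[-1,0,0,0.001,0],[-1,0,0,0,0],[-1,0,0,0,0]]}}

```text
t: 10.52
eef_pos: [0.5758, -0.1569, 0.146]
ee_rot: [-3.14, -0.0, -1.159]
force: [-2.7, 0.9, 4.8]
width: 0.0259
```

Request:
{"op": "apply_moves", "data": {"moves": [[-1,0,0,0.001,0],[-1,0,0,0.001,0],[-1,0,0,0,0],[-1,0,0,0,0]]}}

```text
t: 10.85
eef_pos: [0.5758, -0.1569, 0.1442]
ee_rot: [-3.14, -0.0, -1.159]
force: [-1.9, 1.5, 5.6]
width: 0.0258
```

Request:
{"op": "apply_moves", "data": {"moves": [[-1,0,0,0,0.05],[-1,0,0,0,0.05],[-1,0,0,0,0.1],[-1,0,0,0,0.1],[-1,0,0,0,0],[-1,0,0,0,0]]}}

```text
t: 11.35
eef_pos: [0.5756, -0.1573, 0.1442]
ee_rot: [-3.141, -0.0, -1.459]
force: [-3.3, 0.0, 6.5]
width: 0.0258
```

Run:
```python
from station import arm
s=arm.get_state();print(s["eef_pos"],s["ee_rot"],s["force"],s["moment"],s["q"])
```

```text
[ 0.57556903 -0.15729208  0.14421138] [-3.14080372e+00 -4.58552896e-04 -1.45927518e+00] [-3.25206125  0.03934002  6.48417591] [-0.06633068  1.41241736 -0.05363637] [ 6.07707821e-02  2.96034874e-01 -2.78803252e-01  4.98237082e-04
 -9.95147075e-01  5.04794832e-02]
```

Turning freely (moment about z ≈ 0.05 N·m). Continuing.

Request:
{"op": "apply_moves", "data": {"moves": [[-1,0,0,0,0.1],[-1,0,0,0,0.1],[-1,0,0,0,0.1],[-1,0,0,0,0.1],[-1,0,0,0,0.1],[-1,0,0,0,0.1],[-1,0,0,0,0.1],[-1,0,0,0,0.1],[-1,0,0,0,0.1],[-1,0,0,0,0],[-1,0,0,0,0]]}}

```text
t: 12.27
eef_pos: [0.5744, -0.157, 0.1437]
ee_rot: [3.14, -0.001, -2.36]
force: [-6.9, 1.4, 7.2]
width: 0.0258
```

Run:
```python
from station import arm
s=arm.get_state();print(s["eef_pos"],s["ee_rot"],s["force"],s["moment"])
```

```text
[ 0.57435615 -0.15702959  0.14370632] [ 3.14039919e+00 -9.41842233e-04 -2.35963569e+00] [-6.90204823  1.36915655  7.17551364] [ 0.5642729   2.3497198  -0.08774937]
```

Request:
{"op": "apply_moves", "data": {"moves": [[-1,0.0005,0.0005,0,0.06],[-1,0,0,0,0.06],[-1,0,0,0,0.04],[-1,0,0,0,0],[-1,0,0,0,0]]}}

```text
t: 12.68
eef_pos: [0.5742, -0.1569, 0.1439]
ee_rot: [3.141, -0.0, -2.519]
force: [-5.4, 0.6, 7.0]
width: 0.0255
```

Run:
```python
from station import arm
s=arm.get_state();print(s["eef_pos"],s["ee_rot"],s["force"],s["moment"])
```

```text
[ 0.57418061 -0.15692262  0.14389581] [ 3.14116202e+00 -2.93747624e-04 -2.51892096e+00] [-5.3912911   0.61555498  6.98256321] [0.6821869  1.890791   0.03900103]
```

Request:
{"op": "apply_moves", "data": {"moves": [[-1,0,0,0,0.02],[-1,0,0,0,0.02],[-1,0,0,0,0],[-1,0,0,0,0]]}}

```text
t: 13.02
eef_pos: [0.574, -0.1566, 0.1439]
ee_rot: [3.141, -0.0, -2.559]
force: [-4.8, 3.7, 7.8]
width: 0.0261
```

Run:
```python
from station import arm
s=arm.get_state();print(s["eef_pos"],s["ee_rot"],s["force"],s["moment"])
```

```text
[ 0.57400081 -0.15658664  0.14385783] [ 3.14065927e+00 -3.27444857e-04 -2.55856123e+00] [-4.82221874  3.66677312  7.7831559 ] [1.39384311 2.13697548 0.21417653]
```

Moment about z is rising right at the expected stop angle. One small confirming step, then pressing home.

Request:
{"op": "apply_moves", "data": {"moves": [[-1,0,0,0.0005,0.02],[-1,0,0,0.0005,0],[-1,0,0,0,0],[-1,0,0,0,0]]}}

```text
t: 13.35
eef_pos: [0.574, -0.1564, 0.1437]
ee_rot: [3.141, -0.0, -2.578]
force: [-8.9, 5.7, 14.4]
width: 0.0259
```

Run:
```python
from station import arm
s=arm.get_state();print(s["eef_pos"],s["ee_rot"],s["force"],s["moment"])
```

```text
[ 0.57398766 -0.15644076  0.14374457] [ 3.14094808e+00 -7.49976924e-05 -2.57758627e+00] [-8.85996323  5.69884901 14.43780517] [2.27829999 3.24479528 0.45819651]
```

Request:
{"op": "apply_moves", "data": {"moves": [[-1,0,0,0.0005,0],[-1,0,0,0.0005,0],[-1,0,0,0,0],[-1,0,0,0,0]]}}

```text
t: 13.68
eef_pos: [0.574, -0.1565, 0.1436]
ee_rot: [3.141, 0.0, -2.577]
force: [-10.5, 5.7, 20.0]
width: 0.0254
```

Run:
```python
from station import arm
s=arm.get_state();print(s["eef_pos"],s["ee_rot"],s["force"],s["moment"])
```

```text
[ 0.57399054 -0.15647762  0.14358144] [ 3.14135668e+00  2.11720690e-04 -2.57740781e+00] [-10.543886     5.65489697  20.04646979] [2.73735952 4.08607739 0.50732598]
```

Run:
```python
from station import eyes,arm
from ov import *
s=arm.get_state();T=s["eef_pos"]
f=eyes.grab_frame("scene");pickle.dump(f,open("f_scene5.pkl","wb"))
ov(f,(.5757,-.156),0,.132,"pics/ov5.png",(135,105,215,175),9)
cv2.imwrite("pics/s5.png",f["color"][:,:,::-1])
```

```text
(no output)
```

View pics/ov5.png

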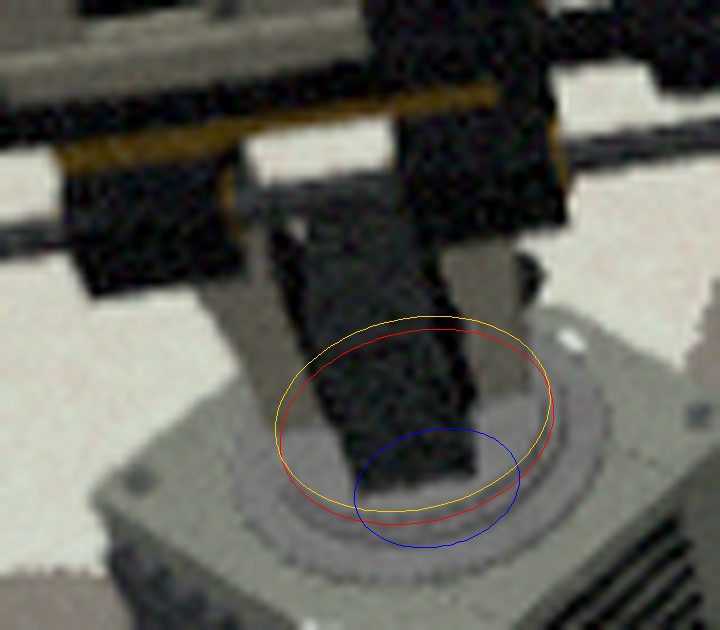

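View pics/s5.png

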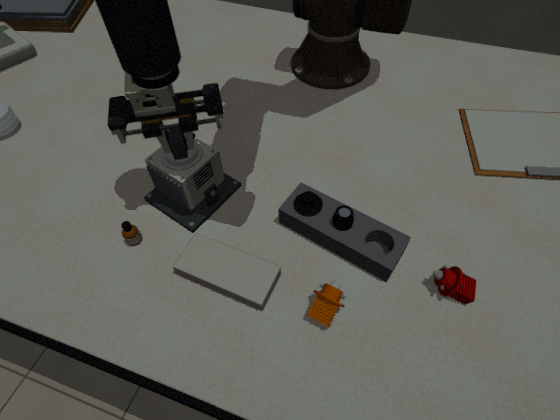

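The lamp flange sits on the ring, with its outline matching the predicted flush one, and it is upright in the fingers. The bystanders are unmoved. Handing in.

Run:
```python
from station import arm,job
s=arm.get_state();print(s["t"],s["force"],s["width"]);print(job.job_done())
```

```text
13.7333 [-11.3997187    7.19757781  20.12130672] 0.02574448118128859
the job is handed in; nothing more can be done
None
```

The LED lamp unit is in the bayonet socket. It is turned clockwise to its stop, pressed flush on the ring and still gripped. I handed the job in at about 13.7 s; no verdict is reported.

I took the dark finned unit from the block and left the orange and red look-alikes alone. The pins went in through the slots with small sideways corrections. I then pushed the lamp down against the spring and turned it about 1.42 rad (81°).

Last checks:
- **At the stop:** tool yaw is -2.577 rad against an expected stop of about -2.555. The twisting moment rose to about 0.5 N·m there.
- **Pressed home:** the final 1 mm of commanded push lowered the tool by only about 0.2 mm while the upward force went from about 14 to 20 N. That means the flange is on its hard stop, and its outline in the scene picture agrees.
- **Grip:** the fingers stand at 25.7 mm on the 26 mm heat sink, with the grip set to 40 N.
- **Other items:** the plug, eyepiece, slide box and oil bottle look unmoved in the last picture.

**Sideways force:** about 13 N remains on the tool. The tool is about 2 mm off the measured socket axis, so the lamp probably sits slightly off centre in the grip, while the bore holds it in place. I did not correct this further.

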